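# Load a coffee ball and hold the brew dial on its third click

## Task

Load the coffee brewer: carry the white dosing tray over the brewer's copper intake bowl and tip it about 50 degrees (never past 70) so that the brown coffee ball rolls out into the bowl without your fingers ever touching the ball, then stand the empty tray level on the wooden counter and let go of it. Then push the brew dial round by its brass post, counter-clockwise seen from above, past the first two clicks to the third and last, and hold it there against its return spring: the program finishes while your fingers are still holding the dial on the third click. Leave the cup, the jar and the steel jug where they stand.

Things in the scene. Friction and masses are not known exactly. Their poses are not given: they have to be found in the camera images.
- tray_mid (a point): centre (20 mm above the underside) of the loose white dosing tray, an open straight trough 90 mm long (its x), 54 mm wide (its y), 40 mm high, walls and floor 4 mm, about 0.12 kg. It stands on the counter and can be gripped from above by the outside of its two long side walls. Walls are full height at both sides and at the +x end; the spout end is its own -x end. Axes are the tray's
- tray_lip (a point): middle of the top edge of the tray's lip at its spout end, 43 mm along the tray's -x from its centre and 7.5 mm above its underside. The lip rises 3.5 mm above the inner floor over the inner width of 46 mm; the ball rolls over it once this end is tipped down by about 40 degrees
- ball_center (a point): centre of the dark brown coffee ball, a rigid sphere 32 mm in diameter, about 18 g, lying loose on the tray's floor at the start
- intake (a point): centre of the mouth (plane of the rim) of the copper intake bowl on the brewer; mouth 104 mm inside, 112 mm outside diameter, 130 mm above the counter; 39 mm deep inside, narrowing to about 64 mm at its floor. Axes are the brewer's: z up, x from its front (robot's side) to its back, y to its left seen from the robot
- brewer: fixed steel box 240 mm (x) by 340 mm (y), 85 mm high, origin at the centre of its underside; intake 30 mm in front of and 95 mm left (+y) of it. At the back edge, 95 mm behind and 10 mm right of the origin, a tube 16 mm thick rises to 193 mm above the counter and bends to the back
- dial_axis (a point): point on the dial's vertical axis at half the height of its post (121.5 mm above the counter). The dial is a black disc 138 mm in diameter on the brewer's top, its upper face 99 mm above the counter. On the brewer, one and two black dots and three red dots beside the disc mark the three click positions
- post (a point): centre of the upright brass finger post on the dial: a round post 16 mm in diameter, 45 mm tall, standing on the disc from 99 to 144 mm above the counter, 55 mm from the dial's axis, with free space all round; it travels with the dial
- dial (a joint): turn of the dial in rad, growing counter-clockwise seen from above; 0 at rest, stop at 1.2. Clicks at about 0.30, 0.65 and 1.00: the third position lies beyond the third click, 1.05 to the stop. A spring turns it back to 0 when let go; the clicks do not keep it. The push at the post rises from about 4 to 6.5 N, with some 2 N more at each click
- cup: blue cup 76 mm across and 75 mm high standing behind the brewer under its spout; bystander; origin at the centre of its underside
- jar: closed amber glass jar 90 mm across and 130 mm high; bystander; origin at the centre of its underside
- jug: steel jug with a handle, 80 mm across and 100 mm high; bystander; origin at the centre of its underside

How it is judged:
By the outcome, as a careful person would: the job done as asked, in the order asked, and still so for the second after the job is handed in, while the arm keeps its last pose, push and grip.
It also fails if it takes over 72 s, if anything falls off the work surface, if the arm or the gripper's body presses on something with over 40 N, if the wrist force passes 120 N, or if a joint passes its speed limit or range.

## Robot

A 6-joint arm with a two-finger parallel gripper is mounted at the origin on the work surface. World frame = base frame: x ahead of the robot, y to its left, z up, the work surface at z = 0. Lengths are in m, angles in degrees, forces in N, time in s.
With the tool pointing down it reaches from about 0.4 to 0.825 m from the base axis. Payload 7 kg.
Tool frame: the origin (TCP) lies at the very end of the fingers, on their centre line; the grasp point (between the pads) lies 19 mm behind it (r.hold_point_z is the distance from the TCP to the grasp point, in m); x points along the fingers, y is the direction in which the jaws open and shut, and the axes are right-handed (so a half turn about x gives the same grasp; the last joint's range is limited). The gripper opens to 88 mm and grips with 3 to 60 N. Pads are 19 mm wide; open, the fingers measure 130 mm over their backs; the gripper's body (78 mm by 193 mm) begins 47 mm behind the grasp point.
Start: joints at [-59.754, 20.546, 0.682, 0, -70.136, -16.507], TCP at [0.16, -0.656, 0.227] pointing down, gripper open.
Joint ranges: [-176.03, 176.03], [-82.01, 121.73], [-58.28, 71.71], [-173.87, 95.51], [-174.79, -0.11], [-173.66, 173.66]. Speed limits (degrees/s): [136.94, 136.94, 172.46, 180, 180, 180].

## Interface

Orientations are given as [roll, pitch, yaw] about the fixed x, y, z axes, in that order (R = Rz(yaw) Ry(pitch) Rx(roll)).
In Python, from plant import r gives the robot as it stands. The module is installed in compiled form; this text tells all that it offers.
- The arm moves only by the shell command python3 -m creep 'ROWS' [FORCE]. ROWS is JSON, a list of rows, each a list of 7 numbers: the turn, a rotation vector about the tool's x, y, z in rad, then the shift along the tool's x, y, z in cm, then the opening in per cent of the stroke, from 0 (shut) to 100 (fully open). In form: [[rx, ry, rz, x, y, z, fingers], ...]. A call has 1 to 8 rows; each row shifts and turns the commanded pose from where the row before left it, along the tool's axes as they then stand; what a row does not reach is not made up. A row lasts 1/10 s, in which the tool goes at most 50 mm and 8.59 degrees, less where a joint would pass 70% of its speed; a pose out of reach is approached as far as the arm can. A call is refused whole if a number of a shift passes 5 or a number of a turn 0.15, either way. A call with a gripper value outside its range is refused whole. The fingers move at their own pace and stop on an object; FORCE is the grip in N (left out, the last holds). Time passes only in rows, so rows that do not move let the fingers close. It gives the time, the measured TCP pose, the force and the opening at its end, in the units of the state.
- r.get_state(): the state, without advancing time (a new reading comes with each control period).
- r.capture(name): name is "scene" or "top" or "wrist"; returns (picture, depth): 384x512x3 uint8, blue, green, red; 384x512 float32, m along the optical axis (not along the pixel's ray), 0 where there is no reading.
- r.camera_info(name): a dict with "fovy" (degrees; the focal length in pixels is half the picture's height over the tangent of half this angle, whatever the lens; pixels are square), "cx", "cy" (the principal point, pixels), "camera_from_world" (4x4, takes a point from world to camera coordinates). Camera axes: x right, y down, z forward; pixel columns grow to the right and rows downward; lengths in m; the calibration is good to about 2 mm. A picture is of the moment at which its call begins: read the wrist's pose just before it. camera_info takes no time and is no camera call; for the wrist camera it gives the pose at the moment of the call.
- r.close_job(): hands the job in, once; it reports no verdict.
Trained networks look in the newest picture that a camera, given by its name, has taken for a name from the list of things; names that differ only in an ending like _2 or _b are one class to them, and where a whole thing is asked for, a point or a joint stands for the part that bears it (a point fixed in the world has none). Each returns a list of dicts, best first, with "score" (0 to 1); they miss things now and then, are a little off and sometimes report something else, mostly with a low value. They report only what shows in the picture. A call takes as long as a camera call.
- r.look_for(query, camera): "rect" ([left, top, right, bottom] in pixels, round what is visible of it).
- r.masks_of(query, camera): "pixels" (384x512 bool, what is visible of it) and "rect" ([left, top, right, bottom] in pixels, round what is visible of it).
The state is a dict: "time_s": time; "joints": joint angles; "qd": joint speeds; "joint_torque": joint torques, N m; "tcp_pos": TCP position; "eef_rot": TCP orientation; "contact_force": force on the tool from outside, world axes, zero at the start; "moment": the same for the moment, N m; "gripper_width": finger opening in m.
Only numpy, scipy, OpenCV 4.12 (cv2) and the standard library are available. Lean on these libraries where they do the work, as an engineer would, in place of code of your own. Each camera call takes 0.05 s, during which the arm holds its last target. There are 200 camera calls.

## Working session

There is one attempt and no reset: what is moved stays moved. The work goes in short steps, Python scripts to look and compute and a shell command to move; the robot and the scene stay as the last step left them, time stands still between calls to the robot, and variables do not carry over. Pictures are saved under pics/ and viewed, about 8 in all and at most 12, crops included, and the job is handed in when it is done.

```bash
mkdir -p pics; cat > h.py <<'E'
import numpy as np, cv2
from plant import r
def cloud(name):
    im,d=r.capture(name); c=r.camera_info(name)
    f=192/np.tan(np.radians(c["fovy"]/2)); v,u=np.mgrid[:384,:512]
    P=np.stack([(u-c["cx"])/f*d,(v-c["cy"])/f*d,d],-1)
    T=np.linalg.inv(np.array(c["camera_from_world"]))
    W=P@T[:3,:3].T+T[:3,3]; W[d<=0]=np.nan
    return im,W
E
python3 - <<'E'
from h import *
s=r.get_state();print(s)
ims=[]
for n in("scene","top"):
    im,W=cloud(n); cv2.imwrite(f"pics/{n}0.png",im); np.save(n+"0.npy",W)
    c=r.camera_info(n);print(n,c["fovy"],np.linalg.inv(np.array(c["camera_from_world"]))[:3,3])
    for q in("tray_mid","ball_center","intake","brewer","dial","post","cup","jar","jug"):
        m=r.masks_of(q,n)
        if m:
            p=W[m[0]["pixels"]];p=p[~np.isnan(p[:,0])]
            print(n,q,round(m[0]["score"],2),np.round(m[0]["rect"]),np.round(np.percentile(p,[3,50,97],axis=0),3).tolist() if len(p) else None)
        else: print(n,q,None)
    ims.append(im)
E
```

```text
{'time_s': 0.0, 'joints': array([-5.97536068e+01,  2.05914591e+01,  6.34483320e-01, -2.05040228e-02,
       -7.01366428e+01, -1.65070466e+01]), 'qd': array([-0.00216011, -0.02819635,  0.07599231, -0.02094118, -0.01466966,
       -0.11256393]), 'joint_torque': array([ 7.42756620e-04, -5.82722390e+01,  2.93063951e+01,  6.99760839e+00,
        6.91613270e-03, -1.00749439e-04]), 'tcp_pos': array([ 0.16017733, -0.65521511,  0.22562661]), 'eef_rot': array([ 94.87453463,  89.90441705, 108.60689866]), 'contact_force': array([ 0.23699242,  0.77950667, -0.67955132]), 'moment': array([ 0.04208858,  0.06337608, -0.0197664 ]), 'gripper_width': 0.08749816314480828}
scene 50.334352737813674 [1.38247221 0.30311024 0.6919411 ]
scene tray_mid 0.88 [403. 217. 446. 249.] [[0.402, 0.306, 0.002], [0.473, 0.335, 0.023], [0.49, 0.378, 0.041]]
scene ball_center 0.36 [375. 247. 425. 316.] [[0.677, 0.275, 0.008], [0.734, 0.315, 0.096], [0.746, 0.354, 0.131]]
scene intake 0.84 [176. 160. 333. 268.] [[0.493, -0.234, 0.014], [0.648, -0.043, 0.084], [0.713, 0.092, 0.148]]
scene brewer None
scene dial 0.9 [209. 160
[... 760 characters left out ...]
8, 0.082], [0.584, -0.082, 0.087], [0.699, 0.076, 0.13]]
top brewer 0.81 [202. 135. 306. 232.] [[0.474, -0.239, 0.082], [0.585, -0.083, 0.087], [0.7, 0.079, 0.131]]
top dial 0.76 [257. 182. 302. 225.] [[0.498, -0.225, 0.089], [0.555, -0.164, 0.101], [0.616, -0.104, 0.109]]
top post 0.95 [260. 186. 300. 227.] [[0.495, -0.223, 0.096], [0.553, -0.164, 0.101], [0.613, -0.105, 0.109]]
top cup 0.63 [249. 129. 272. 152.] [[0.74, -0.138, 0.003], [0.784, -0.116, 0.042], [0.803, -0.075, 0.078]]
top jar 0.57 [114. 146. 151. 183.] [[0.656, 0.268, 0.017], [0.691, 0.296, 0.128], [0.731, 0.342, 0.134]]
top jug 0.81 [350. 207. 387. 230.] [[0.466, -0.515, 0.002], [0.505, -0.49, 0.051], [0.539, -0.42, 0.103]]
```

View pics/top0.png

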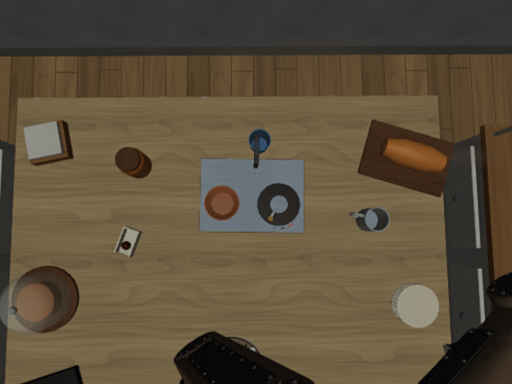

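View pics/scene0.png

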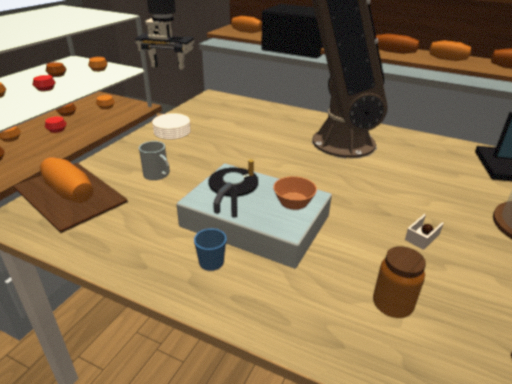

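```bash
python3 - <<'E'
from h import *
t=cv2.imread("pics/top0.png");s=cv2.imread("pics/scene0.png")
R=lambda a,f:cv2.resize(a,(400,300),interpolation=cv2.INTER_CUBIC)
a=R(t[221:266,98:158],0);b=R(s[205:265,385:465],0);c=R(t[155:239,196:308],0);d=R(s[150:225,190:290],0)
cv2.imwrite("pics/crop0.png",np.vstack([np.hstack([a,b]),np.hstack([c,d])]))
W=np.load("top0.npy")
W2=np.load("scene0.npy")
# brewer: top face points
for n,w in(("top",W),("scene",W2)):
    m=(abs(w[...,2]-.085)<.006)&(w[...,0]>.4)&(w[...,0]<.75)&(w[...,1]>-.3)&(w[...,1]<.15)
    p=w[m][:,:2].astype(np.float32);print(n,"brewer",cv2.minAreaRect(p),np.median(w[m][:,2]))
    m=(w[...,2]>.107)&(w[...,0]>.45)&(w[...,0]<.65)&(w[...,1]>-.3)&(w[...,1]<-.08); print("post-ish",np.round(w[m],3).tolist()[:40])
    m=(w[...,2]>.12)&(w[...,0]>.45)&(w[...,0]<.66)&(w[...,1]>-.06)&(w[...,1]<.12); p=w[m]
    A=np.c_[2*p[:,:2],np.ones(len(p))];q=np.linalg.lstsq(A,(p[:,:2]**2).sum(1),rcond=None)[0];print("bowl",q[:2],cv2.minEnclosingCircle(p[:,:2].astype(np.float32)),np.median(p[:,2]))
    m=(w[...,2]>.012)&(w[...,2]<.06)&(w[...,0]>.36)&(w[...,0]<.53)&(w[...,1]>.27)&(w[...,1]<.42)
    print("tray",m.sum(),cv2.minAreaRect(w[m][:,:2].astype(np.float32)),w[m][:,2].max())
E
```

```text
top brewer ((0.5864452719688416, -0.07961586117744446), (0.33966830372810364, 0.2395443618297577), 88.71842956542969) 0.08592847624362876
post-ish [[0.58, -0.159, 0.109], [0.577, -0.152, 0.108], [0.577, -0.155, 0.109], [0.577, -0.159, 0.107], [0.577, -0.162, 0.107], [0.574, -0.149, 0.107], [0.574, -0.165, 0.108], [0.574, -0.171, 0.11], [0.571, -0.152, 0.108], [0.571, -0.181, 0.108], [0.568, -0.152, 0.109], [0.568, -0.155, 0.109], [0.568, -0.171, 0.108], [0.567, -0.187, 0.108], [0.565, -0.139, 0.11], [0.565, -0.155, 0.108], [0.565, -0.162, 0.107], [0.564, -0.178, 0.107], [0.564, -0.181, 0.109], [0.564, -0.187, 0.107], [0.561, -0.146, 0.108], [0.561, -0.171, 0.11], [0.561, -0.174, 0.108], [0.561, -0.187, 0.107], [0.558, -0.142, 0.108], [0.558, -0.149, 0.107], [0.558, -0.161, 0.11], [0.558, -0.165, 0.107], [0.558, -0.168, 0.108], [0.558, -0.174, 0.109], [0.555, -0.142, 0.107], [0.555, -0.145, 0.109], [0.555, -0.168, 0.109], [0.555, -0.171, 0.109], [0.555, -0.177, 0.109], [0.555, -0.187, 0.109], [0.552, -0.174, 0.108], [0.552, -0.177, 0.108], [0.551, -0.18, 0.11], [0.549, -0.139, 0.11]]

[... 900 characters left out ...]
, [0.515, -0.126, 0.139], [0.512, -0.124, 0.138], [0.518, -0.136, 0.135], [0.516, -0.134, 0.134], [0.516, -0.131, 0.135], [0.515, -0.129, 0.135], [0.513, -0.127, 0.135], [0.511, -0.124, 0.134], [0.514, -0.138, 0.129], [0.518, -0.133, 0.132], [0.517, -0.131, 0.132], [0.514, -0.129, 0.131], [0.514, -0.126, 0.132], [0.51, -0.125, 0.13], [0.513, -0.139, 0.125], [0.518, -0.133, 0.129], [0.516, -0.131, 0.129], [0.516, -0.128, 0.13], [0.516, -0.125, 0.13]]
bowl [0.56246194 0.019331  ] ((0.56219482421875, 0.0195178035646677), 0.05723442882299423) 0.12634494133105573
tray 560 ((0.4413032829761505, 0.34277376532554626), (0.055274926126003265, 0.09496815502643585), 69.5288314819336) 0.04270050053807262
```

View pics/crop0.png

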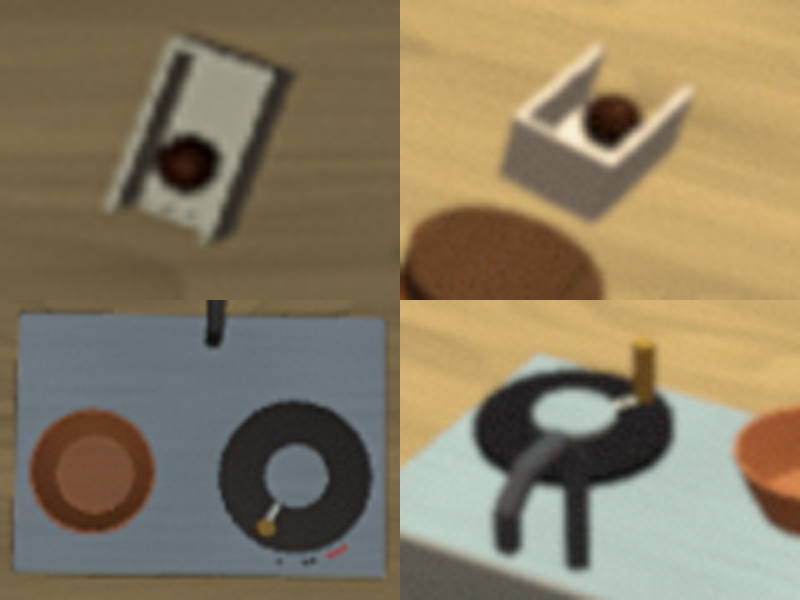

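```bash
cat >> h.py <<'E'
from scipy.spatial.transform import Rotation as Ro
def rot(s): return Ro.from_euler("xyz",s["eef_rot"],degrees=True)
def down(a):  # tool down, tool y at world angle a (deg)
    a=np.radians(a); y=np.array([np.cos(a),np.sin(a),0]); x=np.array([0,0,-1.]); return Ro.from_matrix(np.stack([x,y,np.cross(x,y)],1))
def const(n,p,R,p0=None,R0=None):
    s=r.get_state(); p0=s["tcp_pos"] if p0 is None else p0; R0=rot(s) if R0 is None else R0
    w=(R0.inv()*R).as_rotvec()
    if n==0: return
    S=sum((R0*Ro.from_rotvec(w*k/n)).as_matrix() for k in range(n))
    v=np.linalg.solve(S,np.array(p)-p0)*100
    path=[p0+sum((R0*Ro.from_rotvec(w*k/n)).as_matrix() for k in range(m))@v/100 for m in (n//4,n//2,3*n//4) if m]
    print(n,"x",np.round(np.r_[w/n,v],4).tolist(),"via",np.round(path,3).tolist())
E
python3 - <<'E'
from h import *
const(32,[.4395,.341,.235],down(249),np.array([.16,-.656,.227]),down(103.74))
R0=down(103.74);print(((R0.inv()*down(170)).as_rotvec(),(R0.inv()*down(249)).as_rotvec()))
E
```

```text
32 x [-0.0792, -0.0, -0.0, -0.025, -0.7284, 4.2344] via [[0.478, -0.541, 0.229], [0.666, -0.26, 0.231], [0.651, 0.078, 0.233]]
(array([-1.15645516,  0.        ,  0.        ]), array([-2.53526527, -0.        , -0.        ]))
```

```bash
python3 -m creep '[[-0.0792,0,0,-0.15,-0.728,4.234,100],[-0.0792,0,0,-0.15,-0.728,4.234,100],[-0.0792,0,0,-0.15,-0.728,4.234,100],[-0.0792,0,0,-0.15,-0.728,4.234,100],[-0.0792,0,0,-0.15,-0.728,4.234,100],[-0.0792,0,0,-0.15,-0.728,4.234,100],[-0.0792,0,0,-0.15,-0.728,4.234,100],[-0.0792,0,0,-0.15,-0.728,4.234,100]]' &&
python3 -m creep '[[-0.0792,0,0,0,-0.728,4.234,100],[-0.0792,0,0,0,-0.728,4.234,100],[-0.0792,0,0,0,-0.728,4.234,100],[-0.0792,0,0,0,-0.728,4.234,100],[-0.0792,0,0,0,-0.728,4.234,100],[-0.0792,0,0,0,-0.728,4.234,100],[-0.0792,0,0,0,-0.728,4.234,100],[-0.0792,0,0,0,-0.728,4.234,100]]'; python3 -c "
from h import *
s=r.get_state();print(s['joints'],s['tcp_pos'],s['eef_rot'])"
```

```text
time_s: 1.8
tcp_pos: [0.4798, -0.5399, 0.2384]
eef_rot: [120.2, 90.0, 170.4]
contact_force: [0.6, -1.0, -0.4]
gripper_width: 0.0875
time_s: 2.6
tcp_pos: [0.6672, -0.2583, 0.2383]
eef_rot: [109.1, 90.0, -164.4]
contact_force: [0.9, 0.2, 0.0]
gripper_width: 0.0878
[-5.61512665e+00  2.40231583e+01  7.48329707e+00  4.28716410e-03
 -7.34707001e+01  2.14729479e+00] [ 0.66718958 -0.25834837  0.23828403] [ 109.11533675   89.98866719 -164.351275  ]
```

```bash
python3 -m creep '[[-0.0792,0,0,0,-0.728,4.234,100],[-0.0792,0,0,0,-0.728,4.234,100],[-0.0792,0,0,0,-0.728,4.234,100],[-0.0792,0,0,0,-0.728,4.234,100],[-0.0792,0,0,0,-0.728,4.234,100],[-0.0792,0,0,0,-0.728,4.234,100],[-0.0792,0,0,0,-0.728,4.234,100],[-0.0792,0,0,0,-0.728,4.234,100]]' &&
python3 -m creep '[[-0.0792,0,0,0.3,-0.728,4.234,100],[-0.0792,0,0,0.3,-0.728,4.234,100],[-0.0792,0,0,0.3,-0.728,4.234,100],[-0.0792,0,0,0.6,-0.728,4.234,100],[-0.0792,0,0,0.6,-0.728,4.234,100],[-0.0792,0,0,0.6,-0.728,4.234,100],[-0.0792,0,0,0.6,-0.728,4.234,100],[-0.0792,0,0,0.6,-0.728,4.234,100]]' && python3 -m creep '[[0,0,0,1,0,0,100],[0,0,0,0,0,0,100]]'; python3 - <<'E'
from h import *
s=r.get_state();print(s['joints'],s['tcp_pos'],s['eef_rot'])
im,W=cloud("wrist");cv2.imwrite("pics/w1.png",im)
m=(W[...,2]>.034)&(W[...,2]<.06)&(W[...,0]>.36)&(W[...,0]<.53)&(W[...,1]>.25)&(W[...,1]<.43)
print(m.sum(),cv2.minAreaRect(W[m][:,:2].astype(np.float32)),W[m].mean(0) if m.any() else 0)
const(4,[.4395,.341,.19],down(249))
E
```

```text
time_s: 3.4
tcp_pos: [0.6515, 0.0795, 0.2384]
eef_rot: [-159.3, 90.0, -36.4]
contact_force: [-0.1, 0.1, 0.1]
gripper_width: 0.0877
time_s: 4.2
tcp_pos: [0.4389, 0.3425, 0.1994]
eef_rot: [-114.4, 90.0, 44.7]
contact_force: [-0.4, 0.9, 0.3]
gripper_width: 0.0876
time_s: 4.4
tcp_pos: [0.4389, 0.3416, 0.1887]
eef_rot: [66.3, 89.9, -134.7]
contact_force: [-0.2, -0.8, 0.4]
gripper_width: 0.0876
[ 5.80557942e+01  1.11055512e+01 -1.75509180e+01 -2.20723835e-02
 -6.14294571e+01  1.10164502e+01] [0.43888026 0.34161427 0.18870645] [  66.28099399   89.91191602 -134.65733206]
1439 ((0.43860018253326416, 0.34147846698760986), (0.05410365015268326, 0.09037426859140396), 69.5542221069336) [0.44385323 0.33994057 0.0400575 ]
4 x [-0.0001, 0.0, -0.0002, -0.0164, 0.0095, 0.0063] via [[0.44, 0.341, 0.19], [0.44, 0.341, 0.19], [0.44, 0.341, 0.19]]
```

View pics/w1.png

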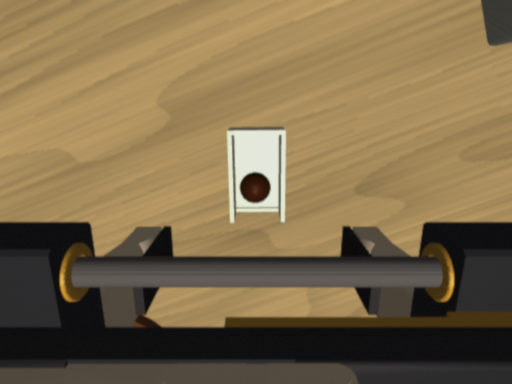

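```bash
python3 -m creep '[[0,0,0,3,0,0,100],[0,0,0,4,0,0,100],[0,0,0,4,0,0,100],[0,0,0,3,0,0,100],[0,0,0,2,0,0,100],[0,0,0,1.5,0,0,100],[0,0,0,0.4,0,0,100],[0,0,0,0,0,0,100]]' 25 && python3 -m creep '[[0,0,0,0,0,0,40],[0,0,0,0,0,0,40],[0,0,0,0,0,0,40],[0,0,0,0,0,0,40],[0,0,0,0,0,0,40],[0,0,0,0,0,0,40]]' 25
```

```text
time_s: 5.25
tcp_pos: [0.4409, 0.3407, 0.0103]
eef_rot: [90.6, 89.9, -110.5]
contact_force: [-0.3, 0.2, -0.1]
gripper_width: 0.0878
time_s: 5.85
tcp_pos: [0.4402, 0.3414, 0.0109]
eef_rot: [-121.2, 90.0, 37.7]
contact_force: [-1.0, -0.9, 3.9]
gripper_width: 0.0541
```

```bash
python3 -m creep '[[0,0,0,-0.5,0,0,40],[0,0,0,-1.5,0,0,40],[0,0,0,-3,0,0,40],[0,0,0,-4,0,0,40],[0,0,0,-4,0,0,40],[0,0,0,-4,0,0,40],[0,0,0,-2.5,0,0,40],[0,0,0,-1,0,0,40]]'; python3 - <<'E'
from h import *
s=r.get_state();print(s['joints'],s['tcp_pos'],s['gripper_width'],s['contact_force'])
const(20,[.6136,.0371,.205],down(290))
E
```

```text
time_s: 6.65
tcp_pos: [0.4408, 0.3421, 0.2187]
eef_rot: [-105.3, 89.7, 53.6]
contact_force: [0.8, 0.7, -2.4]
gripper_width: 0.0534
[ 5.79334813e+01  9.72726359e+00 -1.51559813e+01  2.15612195e-02
 -6.48581656e+01  1.10145487e+01] [0.44081065 0.34211193 0.21871003] 0.053393030371267663 [ 0.7541684   0.67591535 -2.37584624]
20 x [-0.0358, -0.0001, 0.0002, 0.066, 1.5338, -0.9243] via [[0.463, 0.255, 0.215], [0.5, 0.174, 0.212], [0.55, 0.1, 0.208]]
```

```bash
python3 -m creep '[[-0.0179,0,0,0.03,0.767,-0.462,40],[-0.0179,0,0,0.03,0.767,-0.462,40],[-0.0358,0,0,0.066,1.534,-0.924,40],[-0.0358,0,0,0.066,1.534,-0.924,40],[-0.0358,0,0,0.066,1.534,-0.924,40],[-0.0358,0,0,0.066,1.534,-0.924,40],[-0.0358,0,0,0.066,1.534,-0.924,40],[-0.0358,0,0,0.066,1.534,-0.924,40]]' && python3 -m creep '[[-0.0358,0,0,0.066,1.534,-0.924,40],[-0.0358,0,0,0.066,1.534,-0.924,40],[-0.0358,0,0,0.066,1.534,-0.924,40],[-0.0358,0,0,0.066,1.534,-0.924,40],[-0.0358,0,0,0.066,1.534,-0.924,40],[-0.0358,0,0,0.066,1.534,-0.924,40],[-0.0358,0,0,0.066,1.534,-0.924,40],[-0.0358,0,0,0.066,1.534,-0.924,40]]' && python3 -m creep '[[-0.0358,0,0,0.066,1.534,-0.924,40],[-0.0358,0,0,0.066,1.534,-0.924,40],[-0.0358,0,0,0.066,1.534,-0.924,40],[-0.0358,0,0,0.066,1.534,-0.924,40],[-0.0179,0,0,0.03,0.767,-0.462,40],[-0.0179,0,0,0.03,0.767,-0.462,40],[0,0,0,0,0,0,40]]'; python3 - <<'E'
from h import *
s=r.get_state();print(s['joints'],s['tcp_pos'],s['eef_rot'],s['gripper_width'],s['contact_force'])
im,W=cloud("wrist");im2,W2=cloud("top");W2[...,2]+=0
cv2.imwrite("pics/w2.png",np.hstack([cv2.resize(im,(400,300)),cv2.resize(im2[130:240,150:310],(400,275)).copy() if 0 else cv2.resize(im2[120:240,150:310],(400,300))]))
for n,w in(("wrist",W),("top",W2)):
    m=(abs(w[...,2]-.13)<.008)&(np.hypot(w[...,0]-.56,w[...,1]-.018)<.065)
    p=w[m];print(n,len(p),cv2.minEnclosingCircle(p[:,:2].astype(np.float32)))
const(4,[.6136,.0371,.160],down(290))
E
```

```text
time_s: 7.45
tcp_pos: [0.4743, 0.2191, 0.2087]
eef_rot: [45.2, 89.8, -141.3]
contact_force: [-0.1, 0.7, -1.6]
gripper_width: 0.054
time_s: 8.25
tcp_pos: [0.5489, 0.0977, 0.2033]
eef_rot: [13.0, 89.8, -157.2]
contact_force: [1.2, 0.3, -1.6]
gripper_width: 0.0539
time_s: 8.95
tcp_pos: [0.6122, 0.0348, 0.1998]
eef_rot: [-2.6, 89.8, -162.6]
contact_force: [0.4, -0.3, -2.6]
gripper_width: 0.0537
[ 2.14645453e+01  1.59768618e+01 -9.48440475e+00 -1.96374852e-02
 -6.47863257e+01  8.84821240e+01] [0.61224311 0.03476361 0.19976313] [  -2.57810652   89.7517725  -162.63984106] 0.05374815463927501 [ 0.39414361 -0.25421959 -2.63773007]
wrist 154 ((0.5365082621574402, 0.009431062266230583), 0.04964698851108551)
top 185 ((0.558515191078186, 0.016370633617043495), 0.055425070226192474)
4 x [-0.0004, 0.0008, 0.0001, 1.017, -0.0204, -0.0524] via [[0.612, 0.036, 0.191], [0.613, 0.036, 0.18], [0.613, 0.037, 0.17]]
```

View pics/w2.png

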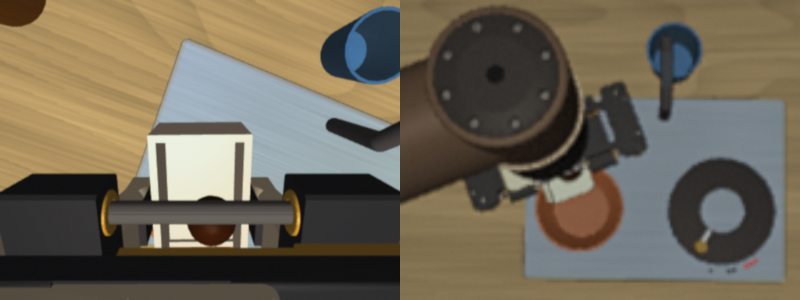

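```bash
python3 -m creep '[[0,0,0,1,-0.02,-0.05,40],[0,0,0,1,-0.02,-0.05,40],[0,0,0,1,-0.02,-0.05,40],[0,0,0,1,-0.02,-0.05,40],[0,0.1,0,-0.444,0,0.052,40],[0,0.1,0,-0.444,0,0.052,40],[0,0.1,0,-0.444,0,0.052,40],[0,0,0,0,0,0,40]]'; python3 - <<'E'
from h import *
s=r.get_state();R=rot(s).as_matrix();print(s['joints'],s['tcp_pos'],np.round(R,3).tolist(),s['gripper_width'],s['contact_force'])
print("lip",s['tcp_pos']+R@[.003,0,.0445])
E
```

```text
time_s: 9.85
tcp_pos: [0.6089, 0.0358, 0.1748]
eef_rot: [-179.8, 72.7, 20.1]
contact_force: [-0.2, 0.5, -1.3]
gripper_width: 0.054
[ 22.07853374   7.7469477  -26.62063182   0.94956257 -38.38305298
  87.2011109 ] [0.60886275 0.03582062 0.17481939] [[0.279, 0.341, -0.898], [0.102, -0.94, -0.325], [-0.955, -0.001, -0.297]] 0.05395146861745906 [-0.17339023  0.50552021 -1.28502459]
lip [0.56974777 0.02164293 0.15874887]
```

```bash
cat > kin.py <<'E'
import numpy as np
from scipy.optimize import least_squares
D=np.array([[-59.754,20.546,.682,-70.136,.16,-.656,.227],[-5.615,24.023,7.483,-73.4707,.66719,-.25835,.23828],
[58.0558,11.1056,-17.5509,-61.4295,.43888,.34161,.18871],[57.9335,9.7273,-15.156,-64.858,.44081,.34211,.21871],
[21.4645,15.9769,-9.4844,-64.7863,.61224,.03476,.19976],[22.0785,7.7469,-26.6206,-38.383,.60886,.03582,.17482]])
def fk(p,j2,j3,j5):
    a,h,l1,b1,l2,b2,l3=p; s,c=np.sin,np.cos
    q=j2-j3; t=q-j5
    return a+l1*s(j2)+b1*c(j2)+l2*c(q)+b2*s(q)+l3*c(t), h+l1*c(j2)-b1*s(j2)-l2*s(q)+b2*c(q)-l3*s(t)
j=np.radians(D[:,:4]); r2=np.hypot(D[:,4],D[:,5]); dphi=j[:,0]-np.arctan2(D[:,5],D[:,4])
rho=r2*np.cos(dphi); print("lat",r2*np.sin(dphi))
def res(p):
    x,z=fk(p,*j[:,1:].T); return np.r_[(x-rho),(z-D[:,6]),.02*(p-np.array([0,.3,.4,0,.4,0,.22]))]
P=least_squares(res,[0,.3,.4,0,.4,0,.22]).x
if __name__=="__main__":
    print(P,np.abs(res(P)[:12]).max())
    from itertools import product
    for th in (45,50,55):
      for (x,z) in ((.61,.18),(.62,.20),(.64,.2),(.66,.2),(.68,.2),(.62,.22),(.62,.25),(.65,.25),(.68,.25)):
        pit=np.radians(90-th); ra=np.sqrt(x*x-.19**2)
        f=lambda q:np.array(fk(P,q[0],q[1],q[0]-q[1]-pit))-[ra,z]
        o=least_squares(f,[.1,-.5]); q=np.degrees(o.x); print(th,x,z,np.round([q[0],q[1],q[0]-q[1]-90+th],1),round(o.cost,5))
E
python3 kin.py
```

```text
lat [0.19221686 0.19183022 0.19167418 0.19192942 0.19168452 0.19566289]
[ 0.01872983  0.2362125   0.58662262 -0.00307455  0.45898824 -0.01878696
  0.386379  ] 0.0010905019731738408
45 0.61 0.18 [  1.7 -49.5   6.2] 0.0
45 0.62 0.2 [  0.3 -46.9   2.2] 0.0
45 0.64 0.2 [  2.3 -44.8   2.1] 0.0
45 0.66 0.2 [  4.3 -42.7   1.9] 0.0
45 0.68 0.2 [  6.1 -40.5   1.6] 0.0
45 0.62 0.22 [ -1.9 -45.3  -1.6] 0.0
45 0.62 0.25 [ -4.8 -42.8  -7. ] 0.0
45 0.65 0.25 [ -1.5 -39.9  -6.7] 0.0
45 0.68 0.25 [  1.5 -36.8  -6.7] 0.0
50 0.61 0.18 [  3.1 -53.6  16.7] 0.0
50 0.62 0.2 [  1.2 -51.   12.2] 0.0
50 0.64 0.2 [  3.2 -48.9  12.1] 0.0
50 0.66 0.2 [  5.  -46.8  11.8] 0.0
50 0.68 0.2 [  6.8 -44.6  11.4] 0.0
50 0.62 0.22 [ -1.4 -49.5   8.1] 0.0
50 0.62 0.25 [ -4.8 -47.    2.2] 0.0
50 0.65 0.25 [ -1.5 -44.1   2.5] 0.0
50 0.68 0.25 [  1.6 -41.    2.6] 0.0
55 0.61 0.18 [  5.7 -57.6  28.3] 0.0
55 0.62 0.2 [  3.2 -55.1  23.3] 0.0
55 0.64 0.2 [  5.1 -52.9  23. ] 0.0
55 0.66 0.2 [  6.8 -50.8  22.6] 0.0
55 0.68 0.2 [  8.5 -48.5  22. ] 0.0
55 0.62 0.22 [  0.2 -53.6  18.7] 0.0
55 0.62 0.25 [ -3.9 -51.1  12.2] 0.0
55 0.65 0.25 [ -0.7 -48.2  12.5] 0.0
55 0.68 0.25 [  2.4 -45.1  12.5] 0.0
```

```bash
python3 -m creep '[[0,-0.1,0,0.1,0,0,40],[0,-0.1,0,0.1,0,0,40],[0,-0.1,0,0.1,0,0,40],[0,0,0,0,0,0,40],[0,0,0,0,0,0,40]]'; python3 - <<'E'
from h import *
s=r.get_state();R=rot(s).as_matrix();print(s['joints'],s['tcp_pos'],np.round(R,3).tolist(),s['gripper_width'])
const(14,[.6038,-.0185,.175],down(230))
E
```

```text
time_s: 10.35
tcp_pos: [0.6129, 0.0374, 0.1712]
eef_rot: [-6.3, 89.9, -166.3]
contact_force: [-0.6, -0.0, -1.5]
gripper_width: 0.0541
[ 2.16840355e+01  1.72143609e+01 -1.17089721e+01 -1.21703330e-02
 -6.11526637e+01  8.83019429e+01] [0.61286019 0.03735838 0.17115956] [[-0.001, 0.342, -0.94], [-0.0, -0.94, -0.342], [-1.0, -0.0, 0.001]] 0.054062499314892105
14 x [0.0748, 0.0001, -0.0, -0.0274, 0.4231, 0.01] via [[0.616, 0.025, 0.172], [0.616, 0.008, 0.173], [0.612, -0.004, 0.174]]
```

```bash
python3 -m creep '[[0.0748,0,0,0,0.423,0.01,40],[0.0748,0,0,0,0.423,0.01,40],[0.0748,0,0,0,0.423,0.01,40],[0.0748,0,0,0,0.423,0.01,40],[0.0748,0,0,0,0.423,0.01,40],[0.0748,0,0,0,0.423,0.01,40],[0.0748,0,0,0,0.423,0.01,40]]' && python3 -m creep '[[0.0748,0,0,0,0.423,0.01,40],[0.0748,0,0,0,0.423,0.01,40],[0.0748,0,0,0,0.423,0.01,40],[0.0748,0,0,0,0.423,0.01,40],[0.0748,0,0,0,0.423,0.01,40],[0.0748,0,0,0,0.423,0.01,40],[0.0748,0,0,0.3,0.423,0.01,40],[0,0,0,0.7,0,0,40]]' && python3 -m creep '[[0,0.1,0,-0.444,0,0.052,40],[0,0.1,0,-0.444,0,0.052,40],[0,0.1,0,-0.444,0,0.052,40],[0,0,0,0,0,0,40],[0,0,0,0,0,0,40]]';  python3 - <<'E'
from h import *
s=r.get_state();R=rot(s).as_matrix();print(s['joints'],s['tcp_pos'],np.round(R,3).tolist(),s['gripper_width'],s['contact_force'])
print("lip",s['tcp_pos']+R@[.003,0,.0445])
im,W=cloud("wrist");im2,W2=cloud("top")
cv2.imwrite("pics/w3.png",np.hstack([cv2.resize(im,(400,300)),cv2.resize(im2[120:240,150:310],(400,300))]))
E
```

```text
time_s: 11.05
tcp_pos: [0.6148, 0.0076, 0.1727]
eef_rot: [-145.3, 89.9, 24.5]
contact_force: [-0.5, 0.3, -1.0]
gripper_width: 0.054
time_s: 11.85
tcp_pos: [0.603, -0.0192, 0.1632]
eef_rot: [-124.3, 89.9, 15.6]
contact_force: [0.1, 0.1, -1.1]
gripper_width: 0.0541
time_s: 12.35
tcp_pos: [0.6001, -0.0166, 0.1754]
eef_rot: [179.9, 72.9, -39.9]
contact_force: [1.1, -0.3, -0.8]
gripper_width: 0.0537
[ 25.98260314   8.9086906  -33.47102545  23.28997785 -42.86400772
   7.67291309] [ 0.60014308 -0.01660797  0.17541607] [[0.226, -0.64, -0.734], [-0.189, -0.768, 0.612], [-0.956, 0.001, -0.295]] 0.05370784285135627 [ 1.08736749 -0.27740231 -0.84409146]
lip [0.56815586 0.01005231 0.15943805]
```

View pics/w3.png

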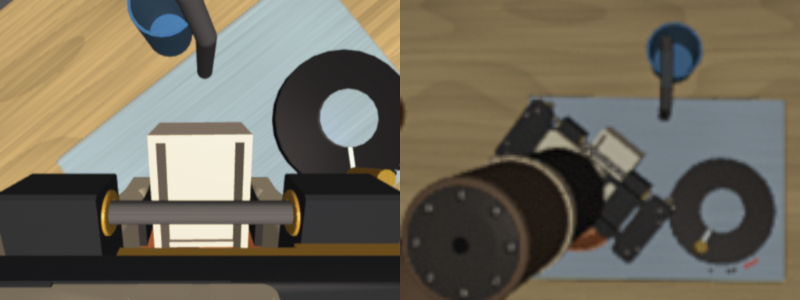

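```bash
python3 - <<'E'
from h import *
im,W=cloud("scene")
for c in("scene","top","wrist"):
    if c!="scene": r.capture(c)
    for m in r.look_for("ball_center",c)[:3]: print(c,m)
cv2.imwrite("pics/s3.png",np.hstack([im,]) [100:320,100:480].repeat(2,0).repeat(2,1))
E
```

```text
scene {'rect': [376.3, 247.3, 425.1, 317.0], 'score': 0.72}
```

View pics/s3.png

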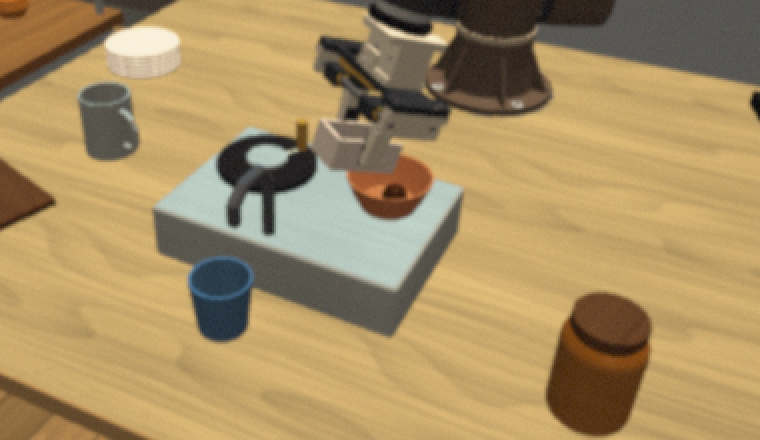

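The scene picture shows the ball already in the bowl (crop pixel 393,190): it hopped the low lip during the early tipping. I still complete the 50° tip as asked.

```bash
python3 -m creep '[[0,0.1,0,-0.444,0,0.052,40],[0,0.1,0,-0.444,0,0.052,40],[0,0.1,0,-0.444,0,0.052,40],[0,0.1,0,-0.444,0,0.052,40],[0,0.1,0,-0.444,0,0.052,40],[0,0.07,0,-0.311,0,0.036,40],[0,0,0,0,0,0,40],[0,0,0,0,0,0,40]]'; python3 - <<'E'
from h import *
s=r.get_state();R=rot(s).as_matrix();print(s['joints'],s['tcp_pos'],np.round(R,3).tolist(),s['gripper_width'],s['contact_force'])
print("lip",s['tcp_pos']+R@[.003,0,.0445])
E
```

```text
time_s: 13.55
tcp_pos: [0.6055, -0.0042, 0.2054]
eef_rot: [178.8, 42.9, -41.7]
contact_force: [-0.2, -0.4, -1.3]
gripper_width: 0.0539
[ 25.92375949   6.04197351 -58.20731795  86.27898142 -42.752433
 -52.5699006 ] [ 0.60551145 -0.00424569  0.20538815] [[0.547, -0.654, -0.522], [-0.487, -0.756, 0.437], [-0.681, 0.015, -0.733]] 0.05390741773711608 [-0.17177852 -0.35422501 -1.33744532]
lip [0.58394016 0.01375109 0.17074648]
```

```bash
python3 -m creep '[[0,-0.1,0,0.1,0,0,40],[0,-0.1,0,0.1,0,0,40],[0,-0.1,0,0.1,0,0,40],[0,-0.1,0,0.1,0,0,40],[0,-0.1,0,0.1,0,0,40],[0,-0.1,0,0,0,0,40],[0,-0.1,0,0,0,0,40],[0,-0.1,0,0,0,0,40]]'; python3 - <<'E'
from h import *
s=r.get_state();R=rot(s).as_matrix();print(s['joints'],s['tcp_pos'],np.round(R,3).tolist())
const(20,[.47,.25,.215],down(249))
E
```

```text
time_s: 14.35
tcp_pos: [0.6084, -0.0051, 0.2031]
eef_rot: [162.1, 88.1, -58.8]
contact_force: [0.2, -0.8, -1.7]
gripper_width: 0.0539
[ 19.13115968  14.6502189  -11.7763344    2.13055545 -63.18143134
  29.09681251] [ 0.60844538 -0.00508393  0.20307749] [[0.018, -0.654, -0.757], [-0.029, -0.757, 0.653], [-0.999, 0.01, -0.032]]
20 x [-0.0173, -0.0015, -0.0008, -0.0853, -0.731, 1.2605] via [[0.582, 0.063, 0.205], [0.55, 0.128, 0.208], [0.513, 0.191, 0.211]]
```

```bash
python3 -m creep '[[-0.0346,-0.003,-0.0016,-0.17,-1.46,2.52,40],[-0.0346,-0.003,-0.0016,-0.17,-1.46,2.52,40],[-0.0346,-0.003,-0.0016,-0.17,-1.46,2.52,40],[-0.0346,-0.003,-0.0016,-0.17,-1.46,2.52,40],[-0.0346,-0.003,-0.0016,-0.17,-1.46,2.52,40]]' && python3 -m creep '[[-0.0346,-0.003,-0.0016,-0.17,-1.46,2.52,40],[-0.0346,-0.003,-0.0016,-0.17,-1.46,2.52,40],[-0.0346,-0.003,-0.0016,-0.17,-1.46,2.52,40],[-0.0346,-0.003,-0.0016,-0.17,-1.46,2.52,40],[-0.0346,-0.003,-0.0016,-0.17,-1.46,2.52,40],[0,0,0,0,0,0,40],[0,0,0,0,0,0,40]]'; python3 - <<'E'
from h import *
s=r.get_state();R=rot(s).as_matrix();print(s['joints'],s['tcp_pos'],np.round(R,4).tolist())
const(8,[.47,.25,.03],down(249))
im,W=cloud("wrist");cv2.imwrite("pics/w4.png",im)
m=np.isfinite(W[...,2]); 
w=W[np.hypot(W[...,0]-.47,W[...,1]-.25)<.08]; print(np.nanpercentile(w[:,2],[5,50,95]))
E
```

```text
time_s: 14.85
tcp_pos: [0.5506, 0.1286, 0.2058]
eef_rot: [150.8, 88.8, -60.2]
contact_force: [0.4, 0.3, -1.4]
gripper_width: 0.0539
time_s: 15.55
tcp_pos: [0.4719, 0.2502, 0.2122]
eef_rot: [117.3, 89.7, -83.7]
contact_force: [0.1, -0.6, -1.7]
gripper_width: 0.0535
[ 49.15567873   7.94809206 -18.32124185   0.25460295 -63.94338702
  19.68747122] [0.47185329 0.25021905 0.21216443] [[0.0006, -0.3591, -0.9333], [-0.0054, -0.9333, 0.3591], [-1.0, 0.0048, -0.0025]]
8 x [-0.0001, -0.0003, -0.0006, 2.277, 0.0047, 0.0238] via [[0.471, 0.25, 0.167], [0.471, 0.25, 0.121], [0.47, 0.25, 0.076]]
[0.00138605 0.30214307 0.32303507]
```

```bash
python3 -m creep '[[0,0,0,2,0,0,40],[0,0,0,4,0,0,40],[0,0,-0.005,4,0,0,40],[0,0,0,4,0,0,40],[0,0,0,3,0,0,40],[0,0,0,2,0,0,40],[0,0,0,0.8,0,0,40],[0,0,0,0,0,0,40]]' && python3 -m creep '[[0,0,0,0.2,0,0,40],[0,0,0,0,0,0,40]]'&& python3 -m creep '[[0,0,0,0.1,0,0,40],[0,0,0,0,0,0,40]]'
```

```text
time_s: 16.4
tcp_pos: [0.4728, 0.2476, 0.0133]
eef_rot: [130.4, 89.8, -70.8]
contact_force: [-0.1, 0.2, -1.6]
gripper_width: 0.0538
time_s: 16.6
tcp_pos: [0.4735, 0.249, 0.0133]
eef_rot: [-172.1, 89.7, -13.2]
contact_force: [-0.2, -0.3, -1.3]
gripper_width: 0.0541
time_s: 16.8
tcp_pos: [0.4731, 0.2489, 0.0119]
eef_rot: [178.6, 89.8, -22.6]
contact_force: [-1.1, -0.4, -1.7]
gripper_width: 0.0537
```

```bash
python3 -m creep '[[0,0,0,0.1,0,0,40],[0,0,0,0,0,0,40]]'&& python3 -m creep '[[0,0,0,0.1,0,0,40],[0,0,0,0,0,0,40]]'
```

```text
time_s: 17.0
tcp_pos: [0.4732, 0.2488, 0.0109]
eef_rot: [173.3, 89.8, -27.8]
contact_force: [-0.6, -1.2, 4.6]
gripper_width: 0.0542
time_s: 17.2
tcp_pos: [0.4732, 0.2489, 0.0109]
eef_rot: [173.8, 89.7, -27.2]
contact_force: [-5.3, -1.2, 17.1]
gripper_width: 0.0538
```

```bash
python3 -m creep '[[0,0,0,-0.1,0,0,50],[0,0,0,0,0,0,65],[0,0,0,0,0,0,75],[0,0,0,0,0,0,90],[0,0,0,0,0,0,100],[0,0,0,0,0,0,100]]' && python3 -m creep '[[0,0,0,-1,0,0,100],[0,0,0,-3,0,0,100],[0,0,0,-4,0,0,100],[0,0,0,-4,0,0,100],[0,0,0,-4,0,0,100],[0,0,0,-3,0,0,100],[0,0,0,-1,0,0,100],[0,0,0,0,0,0,100]]'; python3 - <<'E'
from h import *
s=r.get_state();R=rot(s).as_matrix();print(s['joints'],s['tcp_pos'],np.round(R,4).tolist())
im,W=cloud("wrist")
m=(W[...,2]>.034)&(W[...,2]<.06)&(np.hypot(W[...,0]-.473,W[...,1]-.249)<.08)
print("tray",m.sum(),cv2.minAreaRect(W[m][:,:2].astype(np.float32)),np.percentile(W[m][:,2],[5,50,95]))
im2,W2=cloud("top")
# dial fit: disc dark pixels; post brass
g=im2.astype(int); 
roi=np.zeros(g.shape[:2],bool); roi[170:235,245:312]=1
dark=roi&(g.max(2)<60)&(abs(W2[...,2]-.1)<.012)
hull=cv2.convexHull(W2[dark][:,:2].astype(np.float32));print("disc",dark.sum(),cv2.minEnclosingCircle(hull),cv2.minAreaRect(hull))
hsv=cv2.cvtColor(im2,cv2.COLOR_BGR2HSV); br=roi&(hsv[...,1]>110)&(hsv[...,0]>12)&(hsv[...,0]<32)&(hsv[...,2]>70)
v,u=np.nonzero(br);print("brass px",u.mean(),v.mean(),len(u))
c=r.camera_info("top");f=192/np.tan(np.radians(c["fovy"]/2));T=np.linalg.inv(np.array(c["camera_from_world"]))
d=T[:3,:3]@[(u.mean()-c["cx"])/f,(v.mean()-c["cy"])/f,1]
for z in(.13,.144): print("post top@",z,T[:3,3]+d*(z-T[2,3])/d[2])
im3,W3=cloud("scene"); 
m=(W3[...,2]>.11)&(W3[...,2]<.15)&(np.hypot(W3[...,0]-.512,W3[...,1]+.131)<.03);p=W3[m];print("scene post",len(p),np.median(p,0),p.min(0),p.max(0))
crop=im2[165:240,245:320]; cv2.imwrite("pics/d4.png",np.hstack([cv2.resize(crop,(400,400),interpolation=cv2.INTER_CUBIC),cv2.resize(im,(400,400))]))
E
```

```text
time_s: 17.8
tcp_pos: [0.4728, 0.2485, 0.0101]
eef_rot: [156.0, 89.8, -45.1]
contact_force: [-0.7, -0.7, -0.4]
gripper_width: 0.0833
time_s: 18.6
tcp_pos: [0.4729, 0.2496, 0.2125]
eef_rot: [-154.5, 89.7, 4.3]
contact_force: [0.8, 0.9, -0.4]
gripper_width: 0.0878
[ 49.02437126   7.72806211 -18.53985932   0.25747879 -63.49934373
  19.74808919] [0.47286655 0.24962781 0.21249896] [[0.0057, -0.3602, -0.9329], [0.0004, -0.9329, 0.3602], [-1.0, -0.0025, -0.0052]]
tray 956 ((0.4694035053253174, 0.24886564910411835), (0.05404996871948242, 0.09039496630430222), 69.42520141601562) [0.03721359 0.03917176 0.04043818]
disc 1052 ((0.5555617809295654, -0.16232861578464508), 0.06748415529727936) ((0.5559028387069702, -0.1638742983341217), (0.1316835731267929, 0.12859191000461578), 89.44845581054688)
brass px 269.95238095238096 218.38095238095238 21
post top@ 0.13 [ 0.50908827 -0.13374913  0.13      ]
post top@ 0.144 [ 0.50877136 -0.1328352   0.144     ]
scene post 73 [ 0.51551902 -0.12943237  0.13043124] [ 0.50696505 -0.13967914  0.11106357] [ 0.52273414 -0.12193542  0.14565826]
```

View pics/d4.png

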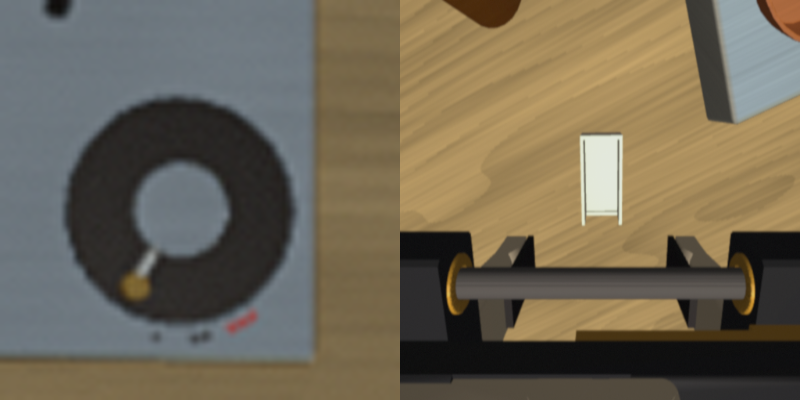

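```bash
python3 - <<'E'
from h import *
const(12,[.510,-.132,.215],down(237))
E
```

```text
12 x [0.0173, -0.0002, -0.0002, -0.0435, 2.6973, -1.7081] via [[0.489, 0.154, 0.211], [0.501, 0.059, 0.212], [0.508, -0.036, 0.214]]
```

```bash
python3 -m creep '[[0.0173,0,0,-0.04,2.697,-1.708,100],[0.0173,0,0,-0.04,2.697,-1.708,100],[0.0173,0,0,-0.04,2.697,-1.708,100],[0.0173,0,0,-0.04,2.697,-1.708,100],[0.0173,0,0,-0.04,2.697,-1.708,100],[0.0173,0,0,-0.04,2.697,-1.708,100]]' && python3 -m creep '[[0.0173,0,0,-0.04,2.697,-1.708,60],[0.0173,0,0,-0.04,2.697,-1.708,60],[0.0173,0,0,-0.04,2.697,-1.708,60],[0.0173,0,0,-0.04,2.697,-1.708,60],[0.0173,0,0,-0.04,2.697,-1.708,60],[0.0173,0,0,-0.04,2.697,-1.708,60],[0,0,0,0,0,0,60],[0,0,0,0,0,0,60]]'; python3 - <<'E'
from h import *
s=r.get_state();print(s['joints'],s['tcp_pos'],s['gripper_width'])
im,W=cloud("wrist");cv2.imwrite("pics/w5.png",im)
m=(W[...,2]>.141)&(W[...,2]<.15)&(np.hypot(W[...,0]-.51,W[...,1]+.132)<.04);p=W[m]
if len(p): print("post top",len(p),p.mean(0),cv2.minEnclosingCircle(p[:,:2].astype(np.float32)))
m=(abs(W[...,2]-.099)<.008)&(im.max(2)<70)&(np.hypot(W[...,0]-.556,W[...,1]+.163)<.085);p=W[m];print("disc",len(p),cv2.minEnclosingCircle(p[:,:2].astype(np.float32)) if len(p) else 0)
const(4,[.510,-.132,.215],down(237))
E
```

```text
time_s: 19.35
tcp_pos: [0.5007, 0.0583, 0.2116]
eef_rot: [120.2, 89.8, -86.9]
contact_force: [0.4, 1.1, 0.8]
gripper_width: 0.0875
time_s: 20.15
tcp_pos: [0.51, -0.132, 0.2145]
eef_rot: [122.1, 89.9, -91.1]
contact_force: [-0.2, 0.4, 0.1]
gripper_width: 0.0527
[  6.95470797   7.03807674 -19.04008613   0.16218011 -63.94246522
  49.85359721] [ 0.50995324 -0.13198411  0.21451768] 0.052718816207383896
post top 363 [ 0.50923225 -0.13211624  0.14490226] ((0.5086967349052429, -0.1318378895521164), 0.008041910827159882)
disc 4222 ((0.5555287599563599, -0.16198456287384033), 0.06760679930448532)
4 x [-0.0002, -0.0005, -0.0005, -0.0041, 0.0149, -0.005] via [[0.51, -0.132, 0.215], [0.51, -0.132, 0.215], [0.51, -0.132, 0.215]]
```

View pics/w5.png

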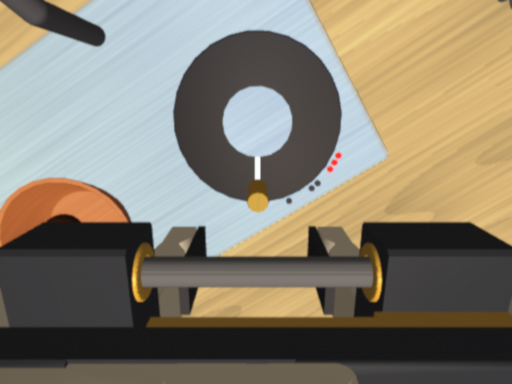

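```bash
python3 -m creep '[[0,0,0,2,0,0,60],[0,0,0,3,0,0,60],[0,0,0,3,0,0,60],[0,0,0,2,0,0,60],[0,0,0,0.5,0,0,60],[0,0,0,0,0,0,60]]' 25 && python3 -m creep '[[0,0,0,0,0,0,0],[0,0,0,0,0,0,0],[0,0,0,0,0,0,0],[0,0,0,0,0,0,0],[0,0,0,0,0,0,0],[0,0,0,0,0,0,0]]' 25 && python3 -m creep '[[-0.04,0,0,0,0.22,-0.004,0],[-0.08,0,0,0,0.44,-0.018,0],[-0.08,0,0,0,0.44,-0.018,0],[0,0,0,0,0,0,0]]'
```

```text
time_s: 20.8
tcp_pos: [0.5107, -0.131, 0.1105]
eef_rot: [142.7, 89.8, -70.2]
contact_force: [-0.4, 0.6, 0.6]
gripper_width: 0.0527
time_s: 21.4
tcp_pos: [0.5102, -0.1329, 0.1115]
eef_rot: [139.2, 89.7, -73.8]
contact_force: [-3.0, -6.5, 3.2]
gripper_width: 0.0152
time_s: 21.8
tcp_pos: [0.5058, -0.1415, 0.1115]
eef_rot: [164.8, 89.8, -36.8]
contact_force: [-2.8, 3.3, 4.9]
gripper_width: 0.0156
```

```bash
python3 -m creep '[[-0.08,0,0,0,0.44,-0.018,0],[-0.08,0,0,0,0.44,-0.018,0],[-0.08,0,0,0,0.44,-0.018,0],[-0.08,0,0,0,0.44,-0.018,0],[-0.08,0,0,0,0.44,-0.018,0],[-0.08,0,0,0,0.44,-0.018,0],[0,0,0,0,0,0,0]]' && python3 -m creep '[[-0.08,0,0,0,0.44,-0.018,0],[-0.08,0,0,0,0.44,-0.018,0],[-0.08,0,0,0,0.44,-0.018,0],[-0.08,0,0,0,0.44,-0.018,0],[-0.08,0,0,0,0.44,-0.018,0],[-0.04,0,0,0,0.22,-0.004,0],[0,0,0,0,0,0,0],[0,0,0,0,0,0,0]]';  python3 - <<'E'
from h import *
s=r.get_state();p=s['tcp_pos'];print(s['joints'],p,s['gripper_width'],s['contact_force'])
for c in ((.5555,-.162),(.557,-.1625)):
    print("angle turned (tcp)",(np.arctan2(p[1]-c[1],p[0]-c[0])-np.arctan2(-.132-c[1],.509-c[0]))%(2*np.pi),np.hypot(p[1]-c[1],p[0]-c[0]))
im,W=cloud("wrist");im2,_=cloud("top");im3,_=cloud("scene")
cv2.imwrite("pics/e6.png",np.hstack([cv2.resize(im2[150:240,200:320],(400,300),interpolation=cv2.INTER_CUBIC),cv2.resize(im3[110:240,180:353],(400,300),interpolation=cv2.INTER_CUBIC)]))
cv2.imwrite("pics/w6.png",im)
E
```

```text
time_s: 22.5
tcp_pos: [0.5018, -0.1672, 0.1114]
eef_rot: [123.6, 89.8, -50.4]
contact_force: [-4.1, 4.0, 7.8]
gripper_width: 0.0153
time_s: 23.3
tcp_pos: [0.5089, -0.19, 0.1114]
eef_rot: [76.1, 89.9, -72.9]
contact_force: [-4.8, 2.5, 6.5]
gripper_width: 0.0152
[  0.30705068  14.23596331 -24.94649718   0.1716593  -50.77753834
 120.59026765] [ 0.50894999 -0.18995183  0.11143232] 0.015245671162031791 [-4.83621342  2.49477313  6.47880944]
angle turned (tcp) 1.1137302424542224 0.05429740698169216
angle turned (tcp) 1.0851175221625002 0.05533901531123521
```

View pics/w6.png

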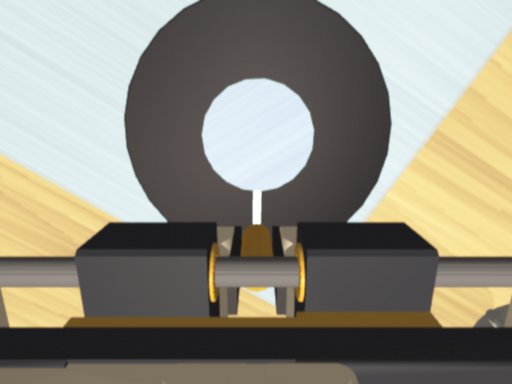

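View pics/e6.png

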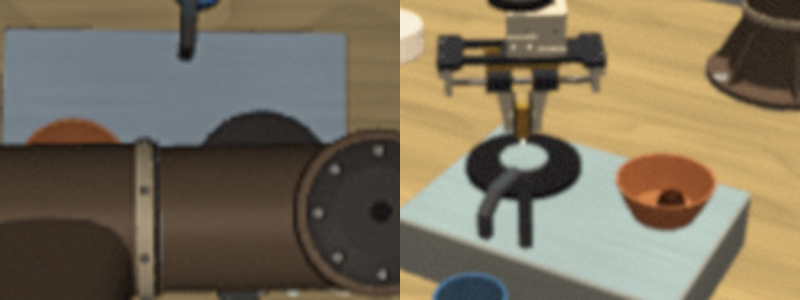

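```bash
python3 -m creep '[[-0.03,0,0,0,0.17,0,0],[0,0,0,0,0,0,0],[0,0,0,0,0,0,0],[0,0,0,0,0,0,0]]';  python3 - <<'E'
from h import *
s=r.get_state();p=s['tcp_pos'];print(p,s['gripper_width'],s['contact_force'],s['time_s'])
for c in ((.5555,-.162),(.557,-.1625)):
    print((np.arctan2(p[1]-c[1],p[0]-c[0])-np.arctan2(-.132-c[1],.509-c[0]))%(2*np.pi))
# pointer line direction in world from wrist picture
im,W=cloud("wrist"); m=(im.min(2)>215); m[:150]=0; m[222:]=0; m[:,:235]=0; m[:,280:]=0
v,u=np.nonzero(m&np.isfinite(W[...,0])); q=W[v,u,:2]; d=np.linalg.svd(q-q.mean(0))[2][0]
print("pointer deg",np.degrees(np.arctan2(d[1],d[0]))%180,len(q),"mean bearing",np.degrees(np.arctan2(q[:,1].mean()+.162,q[:,0].mean()-.5555))%360)
o=cv2.imread("pics/w5.png"); 
for n,f in(("tray_mid","scene"),("cup","scene"),("jar","scene"),("jug","scene")):
    im3,W3=cloud(f) if n=="tray_mid" else (im3,W3)
    k=r.masks_of(n,f)
    if k: 
        P=W3[k[0]["pixels"]];print(n,round(k[0]["score"],2),np.round(np.nanpercentile(P,[3,50,97],axis=0),3).tolist())
E
```

```text
time_s: 23.85
tcp_pos: [0.5096, -0.1911, 0.1114]
eef_rot: [70.8, 89.9, -76.4]
contact_force: [-5.1, 4.7, 7.3]
gripper_width: 0.0155
[ 0.50963691 -0.19113161  0.11143712] 0.01549642005454258 [-5.12029113  4.72538256  7.29091028] 23.85
1.1388569985478565
1.109786300101077
pointer deg 32.308757133573266 1964 mean bearing 210.97301934741853
tray_mid 0.83 [[0.424, 0.212, -0.0], [0.487, 0.246, 0.018], [0.523, 0.289, 0.041]]
cup 0.81 [[0.74, -0.136, 0.007], [0.78, -0.101, 0.05], [0.809, -0.069, 0.075]]
jar 0.56 [[0.678, 0.276, 0.01], [0.734, 0.316, 0.096], [0.746, 0.355, 0.131]]
jug 0.65 [[0.47, -0.512, 0.003], [0.529, -0.459, 0.066], [0.547, -0.409, 0.099]]
```

```bash
python3 -c "
from plant import r
print(r.close_job())"
```

```text
the job is handed in; nothing more can be done
None
```

I loaded the brewer and handed the job in at about 24 s, with the fingers still gripping the brass post. One thing did not go as planned: the ball left the tray before the full 50° tip.

- **Ball:** It hopped the low lip during an early tip of about 17°, over the bowl, when I had to stop and turn the tray because the arm could not tip further in that direction. I did not see the moment it left. The next scene picture showed it in the bowl, and it was still there in a later picture. I then tipped the tray to about 47° over the bowl as asked. The fingers only ever held the outside of the side walls.
- **Tray:** It stands empty on the counter at about (0.47, 0.25) and has been let go. The top edges read 37–40 mm above the counter all round.
- **Dial:** I turned it counter-clockwise in one sweep past the clicks. The last checks of the turn gave 1.11–1.14 rad from the gripper position and about 1.11–1.14 rad from the dial's white pointer. The third position runs from 1.05 to the stop at 1.2. The grip width read 15.5 mm, close to the 16 mm post, and the outside force was about 10 N.
- **Cup, jar and jug:** In the last scene picture they read within about 2 mm of where they stood at the start.

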